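Lock the lint trap's ring and hold its cover plate ready for the screws

TASK

Get the dryer's lint trap ready to be screwed shut: turn the white lock ring in its mouth clockwise, fully home, so that its pointer stands at the arrow-shaped locked mark. Then pick up the aluminium cover plate by its handle and hold it level and still over the trap, about 15 mm clear above the rim and not touching it, with the four holes lined up so that each threaded hole shows whole through its hole in the plate (either way round will do). Finish while holding it there, do not set it down or let go; leave the other things on the worktop where they are.

Things in the scene. Friction and masses are not known exactly. Their poses are not given: they have to be found in the camera images.
- trap: In-line lint trap of the dryer duct, fixed to the worktop, mouth up: grey moulded body 200 (x) x 160 (y) x 125 mm high, feet to y = +-102 mm, and a 100 mm round aluminium duct spigot sticking out 42 mm at each x end, centre 60 mm high. Origin: centre of its underside; z up. A round mouth in its flat top rim holds the white lock ring.
- lock_ring (a joint): Captive lock ring in the trap's mouth, turning about the mouth's vertical axis: 0 rad = pointer at the dot (open), grows clockwise seen from above, 1.047 rad = pointer at the arrow-shaped bar (locked), a firm end stop. Turning takes about 0.15 N m; it stays where it is left.
- ring_grip (a point): Point on the lock ring's axis at the height to grip, 115 mm above the worktop; x along the bridge bar towards the pointer, z up. Ring: 118 mm outside, 88 mm inside, its ribbed top 97 mm above the worktop. The bridge bar across it is 100 mm long, 12 mm thick, its top 118 mm above the worktop (7 mm below the rim); 38 mm free on either side at its middle.
- ring_pointer (a point): Tip of the small pointer at one end of the bridge bar, 59 mm from the ring's axis; the other end of the bar has none.
- trap_rim (a point): Centre of the mouth in the plane of the top rim, 125 mm above the worktop; axes as the trap's. The mouth is 124 mm across, 40 mm deep, its floor the lint screen. Two small black marks on the rim beside it: an arrow-shaped bar (locked) at 30 degrees clockwise of the trap's +x, seen from above, and a round dot (open) at 30 degrees anticlockwise of it.
- cover: The trap's loose cover plate, bare aluminium, 200 (x) x 160 (y) x 4 mm, about 0.36 kg, flat on the worktop, handle up. Origin: centre of its underside; z up. The black handle stands in its middle along x: a bar 104 long, 14 wide, 14 high, top 36 mm above the underside, on 12 mm posts at x = +-43 mm. Four 12 mm holes at x = +-86, y = +-66 mm; the same turned half round.
- cover_grip (a point): Middle of the handle's bar, 29 mm above the plate's underside, over its centre.
- trap_hole0 (a point): Mouth of the M4 threaded hole (4 mm bore in an 8 mm brass insert) in the trap's rim at its +x +y corner, 86 mm and 66 mm from the middle.
- cover_hole0 (a point): Centre of the 12 mm hole in the cover plate at its +x +y corner, on the underside.
- trap_hole1 (a point): Mouth of the M4 threaded hole (4 mm bore in an 8 mm brass insert) in the trap's rim at its -x +y corner, 86 mm and 66 mm from the middle.
- cover_hole1 (a point): Centre of the 12 mm hole in the cover plate at its -x +y corner, on the underside.
- trap_hole2 (a point): Mouth of the M4 threaded hole (4 mm bore in an 8 mm brass insert) in the trap's rim at its -x -y corner, 86 mm and 66 mm from the middle.
- cover_hole2 (a point): Centre of the 12 mm hole in the cover plate at its -x -y corner, on the underside.
- trap_hole3 (a point): Mouth of the M4 threaded hole (4 mm bore in an 8 mm brass insert) in the trap's rim at its +x -y corner, 86 mm and 66 mm from the middle.
- cover_hole3 (a point): Centre of the 12 mm hole in the cover plate at its +x -y corner, on the underside.
- peg_mug: White ceramic mug of wooden pegs, bystander, 76 mm wide, handle reaches 65 mm from the axis along its x; pegs reach 105 mm up. Origin: centre of its underside.
- screw_dish: Small steel dish, 68 mm across and 16 mm high, with the cover's four brass thumb screws; bystander. Origin: centre of its underside.
- lint_comb: Flat stainless lint comb, bystander, lying along its x: handle from x = -88 mm, teeth to x = +49 mm, 52 mm wide, 10 mm high. Origin on its underside where handle and comb head meet.
- latch_box: Small clear plastic box with lid and snap latch, bystander, 104 x 144 x 62 mm. Origin: centre of its underside.
- bleach_jug: Closed yellow bleach jug, bystander, 90 (x) x 135 (y) mm, 220 mm high. Origin: centre of its underside.
- screwdriver: Screwdriver, bystander, lying along its x, about 200 mm long.

How it is judged:
By the outcome, as a careful person would: the job done as asked, in the order asked, and still so for the second after the job is handed in, while the arm keeps its last pose, push and grip.
It also fails if it takes over 61 s, if anything falls off the work surface, if the arm or the gripper's body presses on something with over 40 N, if the wrist force passes 120 N, or if a joint passes its speed limit or range.

ROBOT

A 6-joint arm with a two-finger parallel gripper is mounted at the origin on the work surface. World frame = base frame: x ahead of the robot, y to its left, z up, the work surface at z = 0. Lengths are in m, angles in degrees, forces in N, time in s.
With the tool pointing down it reaches from about 0.325 to 0.775 m from the base axis. Payload 5.5 kg.
Tool frame: the origin (TCP) lies at the centre of the arm's flange, where the gripper is bolted on; the fingertips stand 182 mm ahead of it and the grasp point (between the pads) lies 163 mm ahead of it; z points along the fingers, y is the direction in which the jaws open and shut (so a half turn about z gives the same grasp; the last joint's range is limited). The gripper opens to 88 mm and grips with 3 to 60 N. Pads are 20 mm wide; open, the fingers measure 115 mm over their backs; the gripper's body (75 mm by 178 mm) begins 61 mm behind the grasp point.
Start: joints at [70.434, 5.22, 70.514, -0, 104.267, -3.249], TCP at [0.169, 0.576, 0.405] pointing down, gripper open.
Joint ranges: [-164.24, 164.24], [-49.07, 125.15], [9.68, 141.18], [-86.29, 266.29], [3.28, 154.24], [-151.56, 151.56]. Speed limits (degrees/s): [147.25, 147.25, 172.46, 180, 180, 180].

INTERFACE

Orientations are given as [roll, pitch, yaw] about the fixed x, y, z axes, in that order (R = Rz(yaw) Ry(pitch) Rx(roll)).
In Python, from station import r gives the robot as it stands. The module is installed in compiled form; this text tells all that it offers. Calls block until the motion is done:
- r.reach(position, orientation): joint-space move of the TCP to a pose.
- r.servo_line(position, rotation=None, speed=0.15): straight line of the TCP; rotation=None keeps the orientation; speed is the mean speed in m/s.
- r.move_joints(angles): joint-space move.
- r.let_go() and r.grab(squeeze=None): open the fingers fully, or close them until they stop; squeeze is the grip in N (None keeps the last).
- r.wait(seconds).
- r.inverse_kinematics(position, orientation): joint angles nearest the present ones, or None.
- r.sense(): the state.
- r.snapshot(name): name is "scene" or "top" or "wrist"; returns a dict with "frame" (480x640x3 uint8, red, green, blue), "fx", "fy", "cx", "cy" (pixels), "R" (3x3) and "t" (3): a world point X has camera coordinates R X + t. Camera axes: x right, y down, z forward; pixel columns grow to the right and rows downward; lengths in m; the calibration is good to about 2 mm. The wrist camera is an equidistant fisheye: a pixel r from the principal point sees the ray r / f radians off the axis. A picture is of the moment at which its call begins. There is no depth.
A pose or a line that the arm cannot do raises r.IKError and nothing moves.
- r.hand_in(): hands the job in, once; it reports no verdict.
The state is a dict: "clock": time; "joints": joint angles; "joint_vel": joint speeds; "joint_torque": joint torques, N m; "tcp_pos": TCP position; "orientation": TCP orientation; "contact_force": force on the tool from outside, world axes, zero at the start; "torque": the same for the moment, N m; "opening": finger opening in m.
Only numpy, scipy, OpenCV 4.12 (cv2) and the standard library are available. Lean on these libraries where they do the work, as an engineer would, in place of code of your own. Each camera call takes 0.05 s, during which the arm holds its last target.

## Working session

There is one attempt and no reset: what is moved stays moved. The work goes in short steps, each a Python script; the robot and the scene stay as the last script left them, time stands still between calls to the robot, and variables do not carry over. Pictures are saved under pics/ and viewed, and the job is handed in when it is done.

```bash
mkdir -p pics
cat > h.py <<'E'
import numpy as np, cv2
from station import r
def snap(n,f):
    s=r.snapshot(n); cv2.imwrite('pics/'+f+'.png',cv2.cvtColor(s['frame'],cv2.COLOR_RGB2BGR))
    np.savez('pics/'+f+'.npz',**s); return s
def ray(s,u,v,fish=False):
    R=np.array(s['R']);t=np.array(s['t'])
    x=(u-s['cx'])/s['fx'];y=(v-s['cy'])/s['fy']
    if fish:
        th=np.hypot(x,y); k=np.sin(th)/th if th>1e-9 else 1
        d=np.array([x*k,y*k,np.cos(th)])
    else: d=np.array([x,y,1.])
    return -R.T@t, R.T@d
def onz(s,u,v,z,fish=False):
    o,d=ray(s,u,v,fish); return o+d*(z-o[2])/d[2]
def proj(s,X,fish=False):
    c=np.array(s['R'])@np.array(X)+np.array(s['t'])
    if fish:
        rr=np.hypot(c[0],c[1]); th=np.arctan2(rr,c[2]); k=th/max(rr,1e-9)
        return np.array([s['cx']+s['fx']*c[0]*k, s['cy']+s['fy']*c[1]*k])
    return np.array([s['cx']+s['fx']*c[0]/c[2], s['cy']+s['fy']*c[1]/c[2]])
E
python3 - <<'E'
from h import *
for n in('scene','top','wrist'):
    s=snap(n,n+'0'); print(n,s['fx'],s['cx'],s['cy'],-np.array(s['R']).T@np.array(s['t']))
print(r.sense())
E
```

```text
scene 565.8093260162614 320.8417837269702 234.66784173431606 [1.49889022 0.83493082 0.96076706]
top 599.2227063578342 319.01317982487865 243.81215369524026 [ 0.36772652 -0.01578218  1.74362111]
wrist 371.64829954431775 317.0855916849411 238.0599951854949 [0.10388309 0.59490536 0.38421416]
{'clock': 0.15, 'joints': array([ 7.04321669e+01,  5.25597930e+00,  7.05647913e+01, -1.34374746e-03,
        1.04269830e+02, -3.24962338e+00]), 'joint_vel': array([ 0.09689898, -0.06309568, -0.2417012 , -0.01122666,  0.01788771,
       -0.11369096]), 'joint_torque': array([ 2.17831934e-03, -4.47046924e+01, -4.06906486e+01,  6.99776388e-02,
        2.74674199e-02, -1.12107798e-04]), 'tcp_pos': array([0.16861559, 0.5758748 , 0.40374959]), 'orientation': array([-1.79909471e+02, -3.83510710e-03,  1.63681457e+02]), 'contact_force': array([-0.24765268, -0.75873311, -0.24824148]), 'torque': array([0.04126131, 0.02329682, 0.0150839 ]), 'opening': 0.08773065119978159}
```

View pics/top0.png

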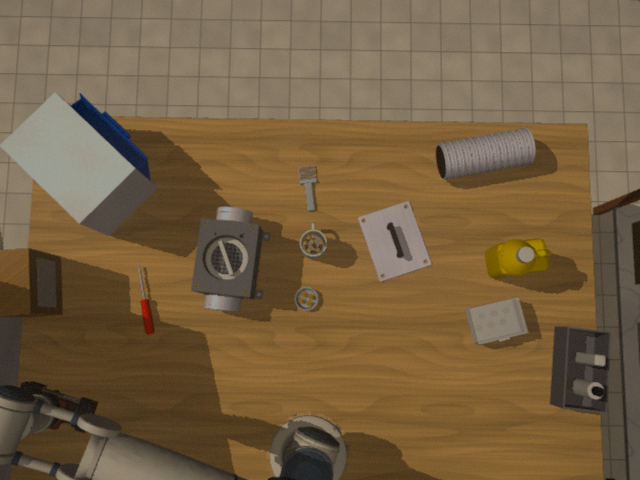

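View pics/scene0.png

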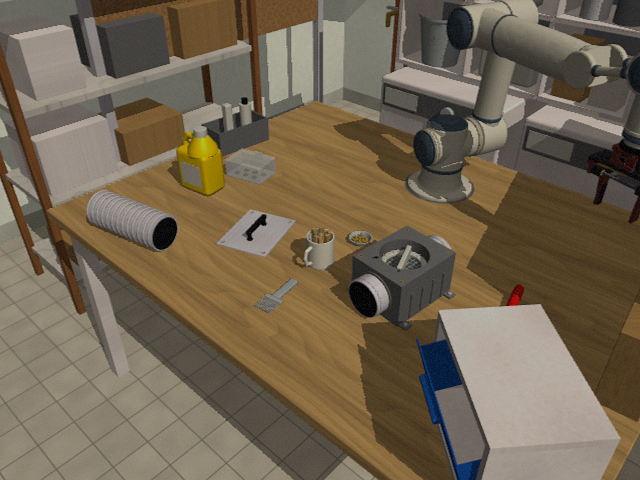

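View pics/wrist0.png

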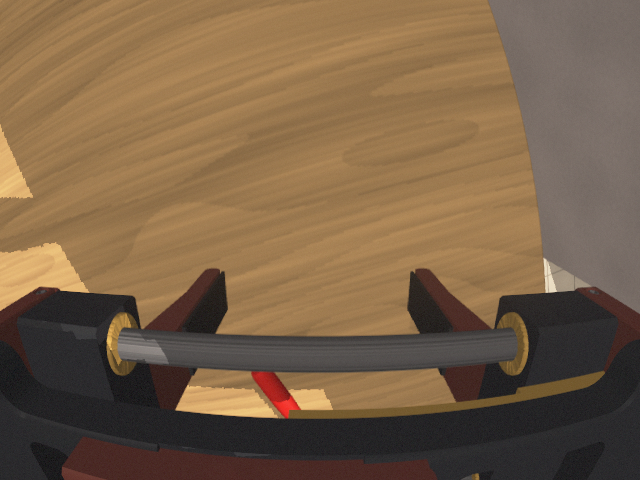

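The top view (up = +x, left = +y) shows the trap around (228,258), the cover around (395,241) and the bar of the lock ring around (226,258). The mug is at (313,242), right by the trap. I'll zoom in for measurement.

Run:
```python
from h import *
im=cv2.imread('pics/top0.png')
a=cv2.resize(im[195:325,180:280],None,fx=4.5,fy=4.5,interpolation=cv2.INTER_CUBIC); cv2.imwrite('pics/a1.png',a)
b=cv2.resize(im[190:290,345:445],None,fx=5.5,fy=5.5,interpolation=cv2.INTER_CUBIC); cv2.imwrite('pics/b1.png',b)
```

```text
(no output)
```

View pics/a1.png

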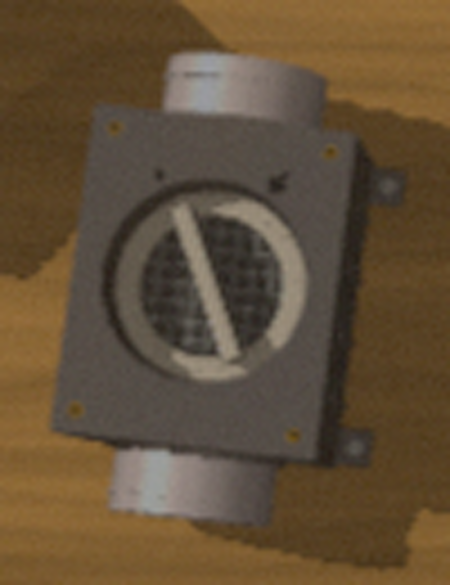

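View pics/b1.png

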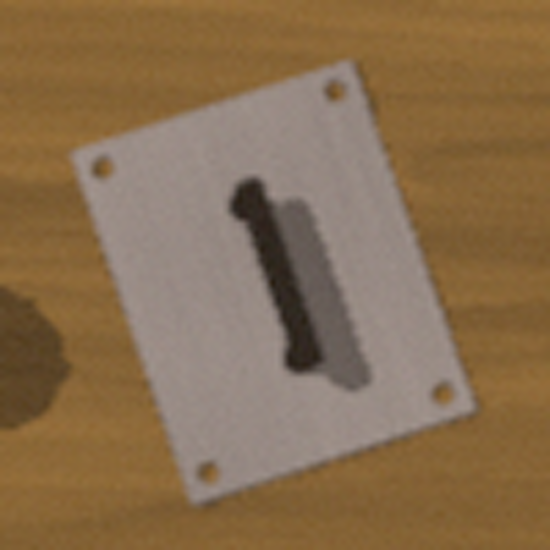

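```bash
cat >> h.py <<'E'
def load(f): return {k:v for k,v in np.load('pics/'+f+'.npz').items()}
def fit(P,m):
    "rigid 2d fit world=R m + c"
    P=np.array(P);m=np.array(m);pc=P.mean(0);mc=m.mean(0)
    A=(m-mc).T@(P-pc); th=np.arctan2(A[0,1]-A[1,0],A[0,0]+A[1,1])
    R=np.array([[np.cos(th),-np.sin(th)],[np.sin(th),np.cos(th)]]); c=pc-R@mc
    res=(P-(m@R.T+c)); return c,np.degrees(th),res
HO=np.array([[.086,.066],[-.086,.066],[-.086,-.066],[.086,-.066]])
E
python3 - <<'E'
from h import *
s=load('top0'); im=s['frame'].astype(int)
def c(p,k,o): return ((p[0]+.5)/k-.5+o[0],(p[1]+.5)/k-.5+o[1])
T=[c(p,4.5,(180,195)) for p in [(114,127),(76,410),(293,436),(330,152)]]
P=[onz(s,*p,.125)[:2] for p in T]; cc,th,res=fit(P,HO); print('trap',cc,th,res*1e3)
bar=[onz(s,*c(p,4.5,(180,195)),.118)[:2] for p in [(182,207),(232,358)]]
d=bar[0]-bar[1];print('bar',bar,np.linalg.norm(d),np.degrees(np.arctan2(d[1],d[0])),np.mean(bar,0))
for p in [(278,183),(159,176)]:
    q=onz(s,*c(p,4.5,(180,195)),.125)[:2]-cc;print('mark',np.hypot(*q),np.degrees(np.arctan2(q[1],q[0]))-th)
C=[c(p,5.5,(345,190)) for p in [(102,167),(208,471),(443,393),(335,91)]]
P=[onz(s,*p,.002)[:2] for p in C]; c2,t2,res=fit(P,HO); print('cover',c2,t2,res*1e3)
for p in [(250,200),(305,350)]: print(onz(s,*c(p,5.5,(345,190)),.036))
E
```

```text
trap [0.54182614 0.2317783 ] -5.757413698425387 [[ 0.71589675  0.25754023]
 [-0.20427435 -0.64988153]
 [-0.85715794  0.33390199]
 [ 0.34553554  0.0584393 ]]
bar [array([0.58718295, 0.24728008]), array([0.49563775, 0.21402056])] 0.097399786875978 19.966715651040232 [0.54141035 0.23065032]
mark 0.07385018841321453 -30.093473924963305
mark 0.0694971129433912 30.363878821006402
cover [ 0.61018658 -0.24415802] 19.116177223277266 [[ 0.04874547  0.37557162]
 [ 0.02925527  0.07900592]
 [-0.04744951 -0.26608759]
 [-0.03055124 -0.18848995]]
[ 0.64745779 -0.22836596  0.036     ]
[ 0.56854685 -0.25684863  0.036     ]
```

Run:
```python
from h import *
def ik(p,y):
    j=r.inverse_kinematics(p,[180,0,y]); return None if j is None else np.round(j,0)
t=[.5418,.2318]
for y in (20,-36,-160,144): print('ring',y,ik(t+[.283],y))
for y in (19,-161): print('cov',y,ik([.610,-.244,.192],y))
for y in (-5.8,174.2): print('trap',y,ik(t+[.332],y))
s=load('wrist0'); st=r.sense()
print(proj(s,st['tcp_pos']-[0,0,.163],True),proj(s,st['tcp_pos']-[0,0,.182],True))
print(np.array(s['R']))
```

```text
ring 20 [20.  4. 84. -0. 92. 90.]
ring -36 [ 20.   4.  84.  -0.  92. 146.]
ring -160 [ 20.   4.  84.   0.  92. -90.]
ring 144 [ 20.   4.  84.   0.  92. -34.]
cov 19 [-25.  17.  79.  -0.  84.  46.]
cov -161 [ -25.   17.   79.    0.   84. -134.]
trap -5.8 [ 20.   3.  80.  -0.  97. 116.]
trap 174.2 [ 20.   3.  80.   0.  97. -64.]
[317.49824569 308.88086733] [317.53199713 291.79193209]
[[ 0.2807164   0.95978893 -0.00187374]
 [ 0.93030774 -0.27161263  0.24648343]
 [ 0.23606314 -0.0709351  -0.96914519]]
```

Run:
```python
from h import *
r.reach([.5418+.055,.2318+.020,.45],[180,0,-160])
r.wait(.3)
s=snap('wrist','wr1'); st=r.sense(); print(st['clock'],st['tcp_pos'],st['orientation'],st['contact_force'])
print(proj(s,[.5418,.2318,.125],True))
```

```text
2.45 [0.59661286 0.2521671  0.45000746] [ 1.79999652e+02  8.57284170e-04 -1.59968647e+02] [ 0.26176001 -0.92725471 -1.09329851]
[316.05849247 156.23485075]
```

View pics/wr1.png

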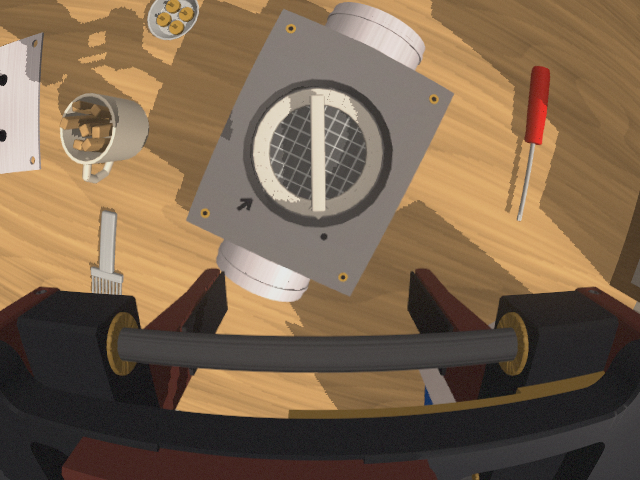

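Wrist view: the brass inserts are at about (343,277), (434,99), (291,28) and (205,213). The bar runs from (317,95) to (319,211), and its pointer end is near the dot at (324,237).

```bash
cat >> h.py <<'E'
def brass(s,guess,w=8):
    im=s['frame']; hsv=cv2.cvtColor(im,cv2.COLOR_RGB2HSV); out=[]
    for u,v in guess:
        u,v=int(round(u)),int(round(v))
        x0,y0=max(u-w,0),max(v-w,0); p=hsv[y0:v+w+1,x0:u+w+1]
        m=(p[...,1]>110)&(p[...,0]>10)&(p[...,0]<35)
        ys,xs=np.nonzero(m); out.append((xs.mean()+x0,ys.mean()+y0,len(xs)))
    return out
E
python3 - <<'E'
from h import *
s=load('wr1')
B=brass(s,[(343,277),(434,99),(291,28),(205,213)]);print(np.round(B,1))
P=[onz(s,b[0],b[1],.125,True)[:2] for b in B];cc,th,res=fit(P,HO);print('trap',cc,th,res*1e3)
im=s['frame'].astype(int)
# bar edges: scan rows for bright run around col 318
g=im.mean(2)
mid=[]
for v in range(112,200,8):
    row=g[v,300:338]; 
    xs=np.arange(300,338); k=np.nonzero(row>np.percentile(row,85)*.8)[0]
    k=[i for i in k if abs(i+300-318)<9]
    mid.append(((k[0]+k[-1])/2+300,v,len(k)))
print(mid)
Q=np.array([onz(s,a,b,.118,True)[:2] for a,b,_ in mid])
f=np.polyfit(Q[:,0],Q[:,1],1);print('bar ang',np.degrees(np.arctan(f[0])),'offset of trap centre from line',(np.polyval(f,cc[0])-cc[1])*np.cos(np.arctan(f[0])))
im2=cv2.cvtColor(s['frame'],cv2.COLOR_RGB2BGR)[70:260,230:410]
cv2.imwrite('pics/wr1z.png',cv2.resize(im2,None,fx=3,fy=3,interpolation=cv2.INTER_CUBIC))
E
```

```text
[[342.5 276.6  56. ]
 [433.4  98.5  61. ]
 [290.4  28.2  63. ]
 [204.8 212.9  59. ]]
trap [0.53900933 0.23193693] -5.668777050669214 [[ 0.18228869 -0.04760207]
 [-0.22152475  0.1799758 ]
 [-0.23325038 -0.09463806]
 [ 0.27248645 -0.03773568]]
[(np.float64(317.5), 112, 12), (np.float64(317.5), 120, 12), (np.float64(318.0), 128, 13), (np.float64(318.5), 136, 14), (np.float64(318.0), 144, 13), (np.float64(318.0), 152, 13), (np.float64(318.0), 160, 13), (np.float64(318.0), 168, 13), (np.float64(318.0), 176, 13), (np.float64(318.5), 184, 12), (np.float64(318.5), 192, 12)]
bar ang 20.586777606723786 offset of trap centre from line 0.0005664106457342596
```

View pics/wr1z.png

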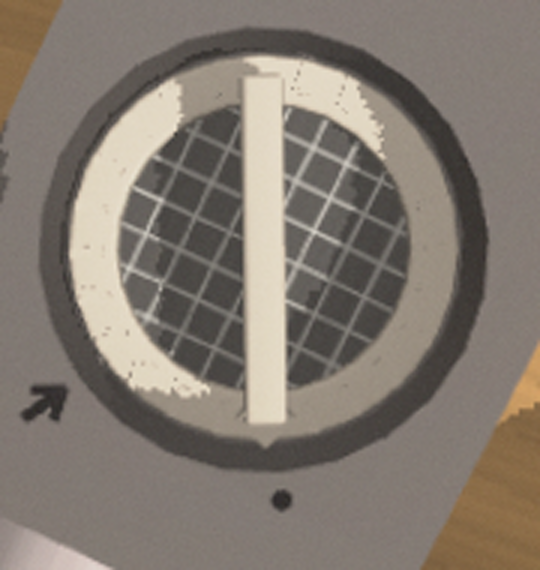

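Run:
```python
from h import *
c=[.5402,.2319]
r.reach(c+[.345],[180,0,-159.6]); r.wait(.2); s0=r.sense()
print(s0['contact_force'],s0['torque'])
r.servo_line(c+[.300],speed=.1); 
r.servo_line(c+[.282],speed=.03); r.wait(.2); s=r.sense()
print(s['clock'],s['tcp_pos'],s['orientation'][2],s['contact_force'],s['torque'])
snap('wrist','wr2')
if np.linalg.norm(s['contact_force']-s0['contact_force'])<5:
    r.grab(40); r.wait(.3); s=r.sense(); print(s['clock'],s['opening'],s['tcp_pos'],s['contact_force'],s['torque'])
```

```text
[ 0.4027553   0.19143148 -0.28073159] [ 0.09682485 -0.04253669  0.01286942]
4.75 [0.54024133 0.23192888 0.28230024] -159.59872428769168 [-0.82504231  0.20378673 -0.36514813] [0.01268214 0.05493448 0.03025439]
6.25 0.011577245181287527 [0.5401698  0.23197158 0.28198671] [-0.33759758  1.0044338  -0.64662836] [0.17362964 0.06897106 0.10705949]
```

View pics/wr2.png

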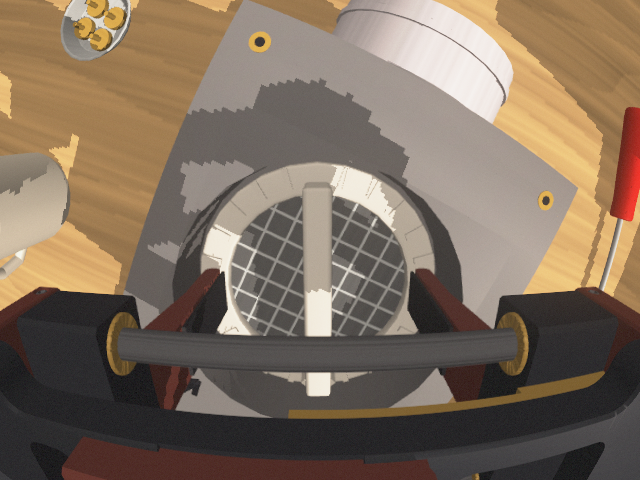

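The fingers straddle the bar inside the mouth without touching it, and the grip reads 11.6 mm. Next I turn the ring clockwise and watch the torque.

Run:
```python
from h import *
s=r.sense(); j0=np.array(s['joints']); 
for d in [10,20,30,40,48,52,54,55,56,57,58,59,60,61,62]:
    j=j0.copy(); j[5]+=d; r.move_joints(j); r.wait(.05); s=r.sense()
    print(d,round(s['clock'],2),round(s['orientation'][2],2),np.round(s['torque'],2),np.round(s['contact_force'],1),round(s['opening']*1e3,1))
    if d>50 and abs(s['torque'][2])>.6: break
snap('wrist','wr3')
```

```text
10 6.59 -169.39 [ 0.01  0.03 -0.1 ] [-0.1 -0.1  0. ] 11.6
20 6.93 -179.3 [-0.11  0.01 -0.13] [ 0.5 -1.1 -0.4] 11.8
30 7.28 170.72 [-0.37 -0.01 -0.15] [ 0.8 -2.2  0. ] 11.9
40 7.62 160.72 [-0.68  0.11 -0.13] [-0.5 -4.2  1.6] 11.8
48 7.92 152.73 [-0.93  0.15 -0.12] [-1.2 -5.2  1.5] 12.0
52 8.22 148.72 [-0.92  0.13 -0.19] [-1.  -5.2  1.6] 11.7
54 8.53 146.73 [-1.01  0.14 -0.05] [-0.7 -5.6  1.3] 12.0
55 8.82 145.74 [-0.98  0.12  0.02] [-1.  -5.1  1.8] 11.8
56 9.12 144.74 [-1.02  0.13  0.09] [-2.  -4.5  1.5] 11.9
57 9.43 143.77 [-1.    0.17  0.31] [-1.1 -6.3  1.9] 11.4
58 9.72 142.8 [-1.05  0.12  0.63] [-1.3 -6.   1.6] 12.0
```

View pics/wr3.png

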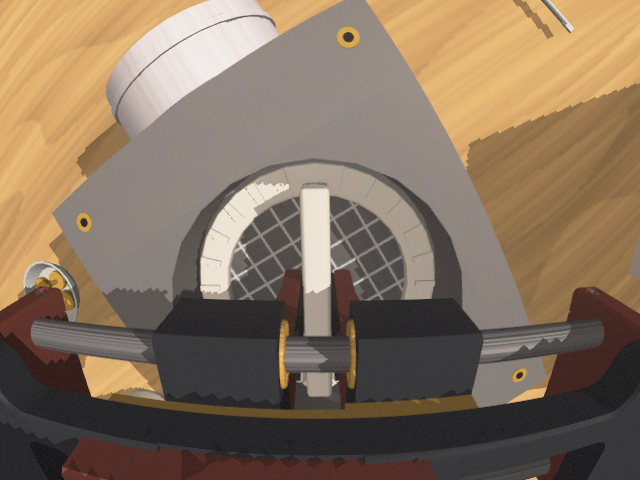

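Run:
```python
from h import *
r.let_go(); r.wait(.1); s=r.sense(); print(s['opening'],s['contact_force'],s['torque'])
p=s['tcp_pos']; r.servo_line([p[0],p[1],.345],speed=.12)
r.reach([.5418+.055,.2318+.020,.45],[180,0,-160]); r.wait(.3)
s=snap('wrist','wr4'); print(r.sense()['clock'])
B=brass(s,[(343,277),(434,99),(291,28),(205,213)]);print(np.round(B,1))
P=[onz(s,b[0],b[1],.125,True)[:2] for b in B];cc,th,res=fit(P,HO);print('trap',cc,th)
im2=cv2.cvtColor(s['frame'],cv2.COLOR_RGB2BGR)[70:260,230:410]
cv2.imwrite('pics/wr4z.png',cv2.resize(im2,None,fx=3,fy=3,interpolation=cv2.INTER_CUBIC))
```

```text
0.08818716309823849 [ 0.38185695 -0.47265628 -0.15812339] [-0.0675678   0.0076509   0.00191931]
13.0833
[[343.1 277.1  55. ]
 [434.1  98.8  59. ]
 [290.7  28.3  65. ]
 [205.2 213.   58. ]]
trap [0.53899407 0.23186289] -5.7250752279967045
```

View pics/wr4z.png

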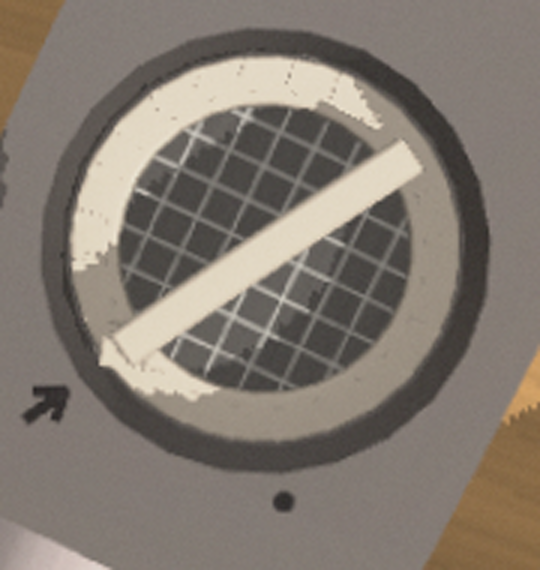

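Run:
```python
from h import *
s=load('wr4'); cc=np.array([.53900,.2319]);th=-5.70
c=lambda x,y,z: onz(s,(x+.5)/3-.5+230,(y+.5)/3-.5+70,z,True)[:2]
im=s['frame'][70:260,230:410]; b=cv2.resize(im,None,fx=3,fy=3,interpolation=cv2.INTER_CUBIC)
# edges of bar sampled along perpendicular
g=b.astype(float).mean(2); A=np.array([408,157.]);Bp=np.array([118,347.]); d=(Bp-A)/np.linalg.norm(Bp-A); n=np.array([-d[1],d[0]])
pts=[]
for t in np.linspace(60,250,20):
    k=np.arange(-30,31,.5); pr=np.array([cv2.getRectSubPix(g.astype(np.float32),(1,1),tuple((A+d*t+n*q).astype(float)))[0,0] for q in k])
    gr=np.gradient(cv2.GaussianBlur(pr.reshape(1,-1),(0,0),3).ravel()); m=(k<0)
    e1=k[m][np.argmax(gr[m])]; e2=k[~m][np.argmin(gr[~m])]
    pts.append((*(A+d*t+n*(e1+e2)/2),e2-e1))
pts=np.array(pts); print(np.round(pts[:,2],0))
ok=abs(pts[:,2]-np.median(pts[:,2]))<4
Q=np.array([c(x,y,.118) for x,y,_ in pts[ok]])
f=np.polyfit(Q[:,0],Q[:,1],1);print('bar rel trap',np.degrees(np.arctan(f[0]))-th, 'offset',(np.polyval(f,cc[0])-cc[1]))
for z in(.097,.105,.118):
    q=c(101,358,z)-cc; print('tip',z,np.hypot(*q),np.degrees(np.arctan2(q[1],q[0]))-th)
q=c(45,402,.125)-cc; print('arrow',np.degrees(np.arctan2(q[1],q[0]))-th)
```

```text
[40. 40. 41. 40. 40. 40. 40. 40. 46. 40. 40. 41. 42. 40. 42. 40. 40. 40.
 39. 40.]
bar rel trap -30.07006205998506 offset 0.00030366046147156656
tip 0.097 0.059049729995417015 -31.07520121247128
tip 0.105 0.05756584581291488 -31.214428618196624
tip 0.118 0.05515531018337965 -31.45664836577158
arrow -30.45952114999373
```

The ring is locked: the bar sits at -30.07° relative to the trap. Next I look at the cover.

Run:
```python
from h import *
r.reach([.665,-.225,.40],[180,0,-160.9]); r.wait(.3)
s=snap('wrist','wr5'); print(r.sense()['clock'])
R=lambda a:np.array([[np.cos(a),-np.sin(a)],[np.sin(a),np.cos(a)]])
for h in HO: print(proj(s,[*(R(np.radians(19.1))@h+[.6102,-.2442]),.004],True))
```

```text
15.2
[378.48926775 237.13039628]
[381.46154705  72.00981242]
[250.75681531  71.94314833]
[253.40553591 236.99433409]
```

View pics/wr5.png

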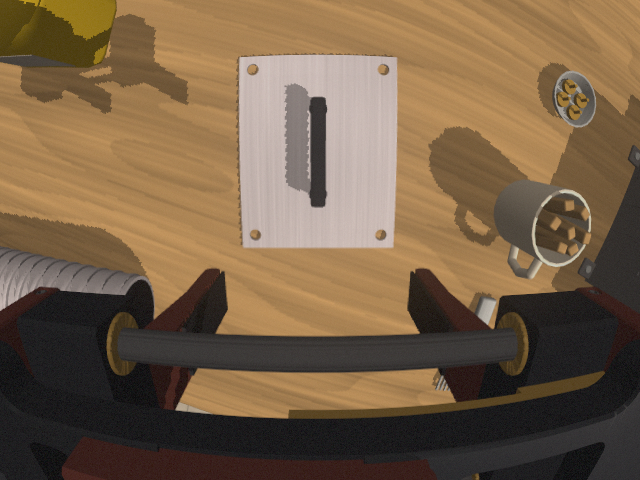

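Cover view: the plate holes are at about (381,235), (383,70), (252,70) and (255,235), within 3 px of the prediction.

Run:
```python
from h import *
s=load('wr5')
B=brass(s,[(381,235),(383,70),(252,70),(255,235)],8);print(np.round(B,1))
P=[onz(s,b[0],b[1],.003,True)[:2] for b in B];cc,th,res=fit(P,HO);print('cover',cc,th,res*1e3)
# handle mask
g=s['frame'].max(2); m=(g[90:215,280:345]<70).astype(np.uint8); n,l,st,ce=cv2.connectedComponentsWithStats(m)
i=1+np.argmax(st[1:,4]); u,v=ce[i]+[280,90]; print('handle',u,v,st[i],onz(s,u,v,.034,True))
```

```text
[[380.  233.8  62. ]
 [382.7  69.2  69. ]
 [252.2  69.1  68. ]
 [254.8 233.7  57. ]]
cover [ 0.60662493 -0.24384193] 19.15118338390657 [[-0.0683805   0.0979743 ]
 [ 0.06521955  0.07983022]
 [ 0.06725541 -0.07878644]
 [-0.06409447 -0.09901808]]
handle 317.64864864864865 151.5484508899143 [  30    8   17  108 1517] [ 0.6067372  -0.24369428  0.034     ]
```

Run:
```python
from h import *
c=[.6084,-.2440]
r.reach(c+[.26],[180,0,-160.85]); r.servo_line(c+[.192],speed=.06); r.wait(.2); s=r.sense()
print(s['clock'],s['tcp_pos'],s['contact_force'])
r.grab(55); r.wait(.2); s=r.sense(); print(s['opening'],s['contact_force'],s['torque'])
r.servo_line(c+[.40],speed=.1); r.wait(.3); s=r.sense()
print(s['clock'],s['opening'],s['tcp_pos'],s['contact_force'],s['torque'])
snap('wrist','wr6'); snap('scene','sc6')
```

```text
17.3417 [ 0.60849392 -0.24406394  0.19246165] [ 0.0515951  -0.22350054 -0.24753408]
0.013858256946533837 [-0.01313747  0.68049039 -0.29629972] [ 0.12293737  0.05652818 -0.00747697]
21.2 0.01328878298177463 [ 0.60840538 -0.243988    0.39989758] [-0.20625642  0.28571733 -3.50565748] [ 0.03942685  0.01020152 -0.00429198]
```

View pics/wr6.png

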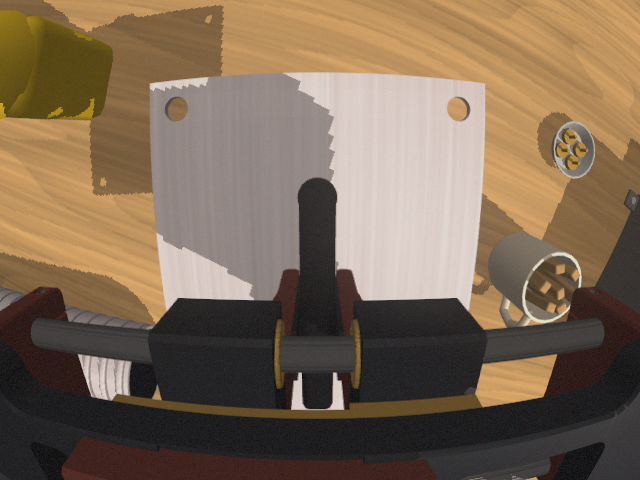

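View pics/sc6.png

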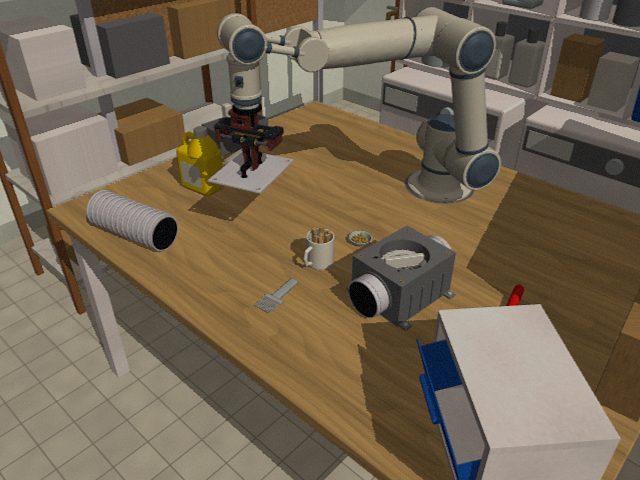

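The plate is held and looks level, with a 3.5 N load. The wrist view shows two of its holes, at (176,109) and (458,109). I'll carry it to about 40 mm above the trap.

Run:
```python
from h import *
t=[.5404,.2319]
r.servo_line(t+[.40],[180,0,174.3],speed=.2)
r.servo_line(t+[.355],speed=.08); r.wait(.5); s=r.sense()
print(s['clock'],s['opening'],s['tcp_pos'],s['orientation'],s['contact_force'],s['torque'])
snap('wrist','wr7'); q=snap('top','tp7')
im=cv2.imread('pics/tp7.png')[195:325,180:300]; cv2.imwrite('pics/tp7z.png',cv2.resize(im,None,fx=4.5,fy=4.5,interpolation=cv2.INTER_CUBIC))
```

```text
25.0583 0.014140455353388651 [0.54041373 0.23190677 0.35514118] [1.79994022e+02 1.17474131e-02 1.74298383e+02] [ 0.04936308 -0.36014628 -2.59950988] [0.01272382 0.03620896 0.00983373]
```

View pics/wr7.png

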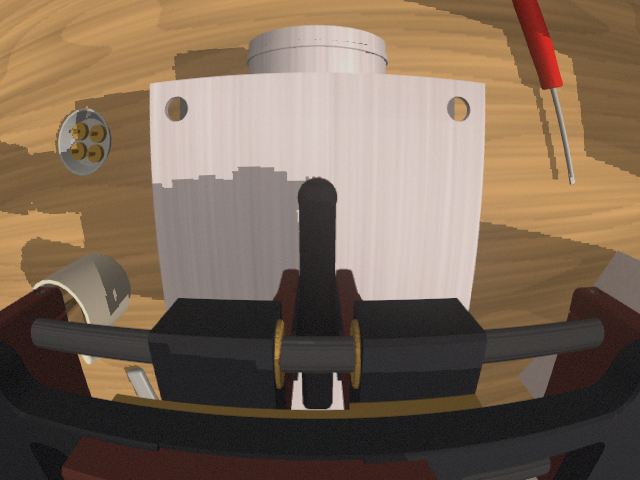

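View pics/tp7z.png

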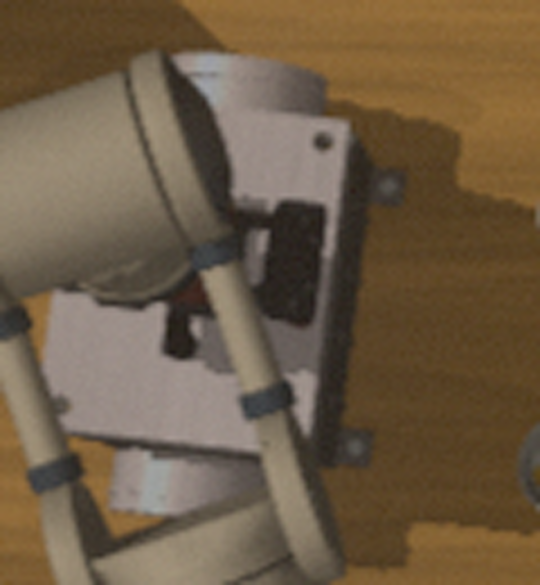

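Run:
```python
from h import *
t=[.5404,.2319]
r.servo_line(t+[.332],speed=.06); r.wait(.5); s=r.sense()
print(s['clock'],s['opening'],s['tcp_pos'],s['orientation'],s['contact_force'],s['torque'])
snap('wrist','wr8'); snap('top','tp8'); snap('scene','sc8')
im=cv2.imread('pics/tp8.png')[195:325,180:300]; a=cv2.resize(im,None,fx=4.5,fy=4.5,interpolation=cv2.INTER_CUBIC); 
cv2.imwrite('pics/tp8z.png',a)
w=cv2.imread('pics/wr8.png'); p=[cv2.resize(w[85:135,x-30:x+30],None,fx=6,fy=6,interpolation=cv2.INTER_CUBIC) for x in(176,458)]
cv2.imwrite('pics/wr8z.png',np.hstack(p))
w=cv2.imread('pics/sc8.png')[200:330,330:480]; cv2.imwrite('pics/sc8z.png',cv2.resize(w,None,fx=4.5,fy=4.5,interpolation=cv2.INTER_CUBIC))
```

```text
26.1917 0.013687444832974663 [0.54040185 0.23192649 0.33214896] [1.79994175e+02 1.26646370e-02 1.74301112e+02] [ 0.45875786  0.01608411 -4.48444842] [-0.01281964 -0.0045143  -0.02772901]
```

View pics/wr8z.png

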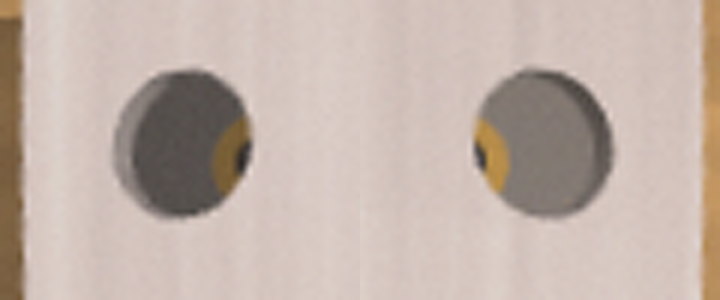

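View pics/tp8z.png

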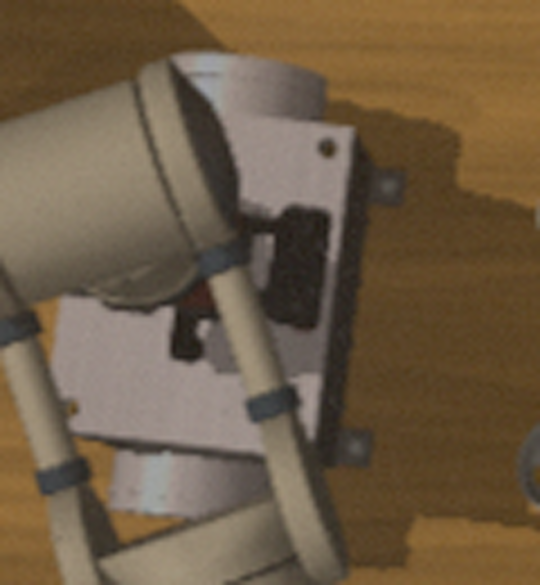

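View pics/sc8z.png

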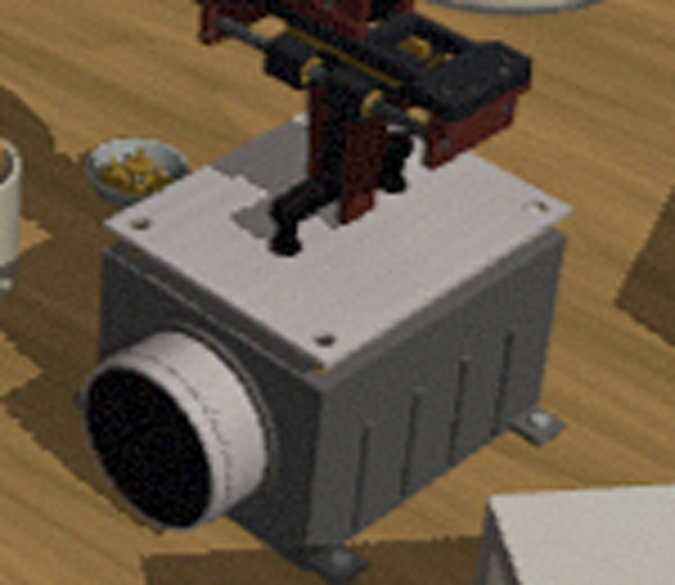

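Run:
```python
from h import *
R=lambda a:np.array([[np.cos(np.radians(a)),-np.sin(np.radians(a))],[np.sin(np.radians(a)),np.cos(np.radians(a))]])
s=load('wr8'); x=-5.7
pl=[onz(s,176.1,108.25,.144,True)[:2],onz(s,458.25,108.2,.144,True)[:2]]  # hole2 , hole1
print('plate hole sep',np.linalg.norm(pl[0]-pl[1]),'ang',np.degrees(np.arctan2(*(pl[1]-pl[0])[::-1]))-90)
L=lambda X:(R(x).T@X)*1e3
ins=[onz(s,(255.5)/6-.5+146,156/6-.5+85,.125,True)[:2],onz(s,(470.5-360)/6-.5+428,156/6-.5+85,.125,True)[:2]]
print('insert sep',np.linalg.norm(ins[0]-ins[1]))
for a,b in zip(pl,ins): print('wrist plate-insert in trap frame mm',L(a-b))
tc=np.array([.5390,.2319]); m=(pl[0]+pl[1])/2-(tc+R(x)@[-.086,0]); print('vs trap measured before (wrist)',L(m))
s=load('tp8'); c=lambda px,py:((px+.5)/4.5-.5+180,(py+.5)/4.5-.5+195)
h3=onz(s,*c(327,148),.144)[:2]; print('top h3 plate-trap',L(h3-(np.array([.54183,.23178])+R(-5.7)@HO[3])))
# front left corner etc; insert expected in top image
print(np.array(proj(s,[*(np.array([.54183,.23178])+R(-5.7)@HO[3]),.125]))*4.5-np.array([180,195])*4.5)
w=cv2.imread('pics/tp8.png')
a=cv2.resize(w[215:240,240:265],None,fx=16,fy=16,interpolation=cv2.INTER_CUBIC);b=cv2.resize(w[272:297,185:210],None,fx=16,fy=16,interpolation=cv2.INTER_CUBIC)
cv2.imwrite('pics/tp8h.png',np.hstack([a,b]))
w=cv2.imread('pics/sc8.png')
pp=[cv2.resize(w[int(v)-12:int(v)+13,int(u)-12:int(u)+13],None,fx=10,fy=10,interpolation=cv2.INTER_CUBIC) for u,v in [(330+138/4.5,200+225/4.5),(330+324/4.5,200+345/4.5),(330+540/4.5,200+208/4.5)]]
cv2.imwrite('pics/sc8h.png',np.hstack(pp))
```

```text
plate hole sep 0.13234401054741743 ang -5.670315348041015
insert sep 0.1334758571542021
wrist plate-insert in trap frame mm [0.481321   0.65708394]
wrist plate-insert in trap frame mm [ 0.4419272  -0.47477724]
vs trap measured before (wrist) [0.09065825 0.34988252]
top h3 plate-trap [-0.28191041 -0.2222191 ]
[328.20129056 150.68448261]
```

View pics/tp8h.png

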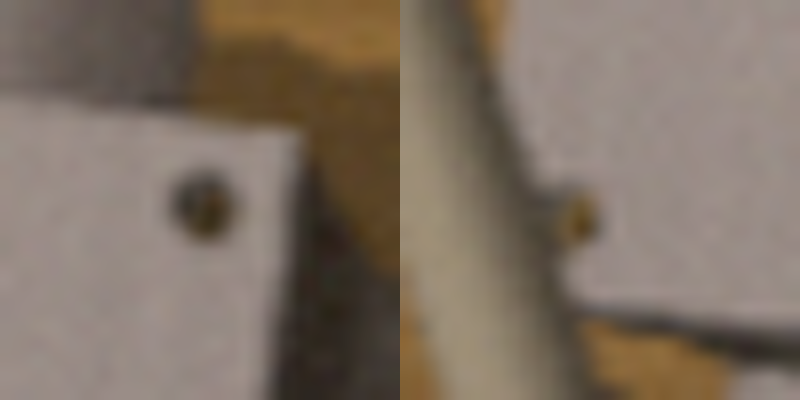

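View pics/sc8h.png

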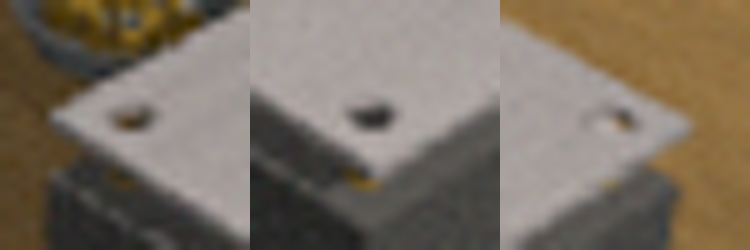

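Run:
```python
from h import *
R=lambda a:np.array([[np.cos(np.radians(a)),-np.sin(np.radians(a))],[np.sin(np.radians(a)),np.cos(np.radians(a))]])
s=load('sc8')
base=[(360-12,250-12),(402-12,276-12),(450-12,246-12)]
obs=[(132/10,117/10),((371-250)/10,115/10),((612-500)/10,118/10)]
brs=[(122/10,181/10),((361-250)/10,182/10),((611-500)/10,184/10)]
for h,b,o,q in zip([3,0,1],base,obs,brs):
    X=np.array([.5405,.2319])+R(-5.7)@HO[h]
    print(h,'plate seen',np.add(b,o),'exp z.144',proj(s,[*X,.144]),'dz/px',(proj(s,[*X,.144])-proj(s,[*X,.154]))[1]/10,'insert seen',np.add(b,q),'exp',proj(s,[*X,.125]))
q=r.sense(); print(q['clock'],q['tcp_pos'],q['opening'],q['contact_force'],np.abs(q['joint_vel']).max())
```

```text
3 plate seen [361.2 249.7] exp z.144 [360.45354921 249.16891967] dz/px 0.33263184601790385 insert seen [360.2 256.1] exp [360.1284055  255.41304524]
0 plate seen [402.1 275.5] exp z.144 [401.29820574 274.86898363] dz/px 0.34203522084515614 insert seen [401.1 282.2] exp [400.61177281 281.2848004 ]
1 plate seen [449.2 245.8] exp z.144 [448.27505665 245.49088672] dz/px 0.3310133785996072 insert seen [449.1 252.4] exp [447.26858706 251.70533609]
26.3417 [0.54039037 0.23190807 0.33202061] 0.013165575242736443 [-0.13826935  0.64698377 -3.3288528 ] 0.08053179343378956
```

Run:
```python
from station import r
r.hand_in()
```

```text
the job is handed in; nothing more can be done
```

The lock ring is turned fully home, and the arm is holding the cover plate level about 15 mm above the rim. I handed the job in at about 26 s of the 61 s allowed.

- **Lock ring:** I gripped the bridge bar and turned it clockwise until the torque rose to about 0.6 N m at the end stop, then let go. From above, the bar lay at -30.1° to the trap's x axis, against the -30° locked mark. The pointer tip read about 1° past it.
- **Cover position:** In the wrist camera, the two holes I could see were within 0.8 mm of their threaded inserts. In the top camera, one hole was within 0.4 mm. The plate was turned to match the trap to within 0.1°.
- **Height and level:** Three plate corners in the scene camera fit a level plate at 15 mm, to about 1 mm. The arm was still, and only the plate's weight (about 3.5 N) showed at the wrist.
- **Bystanders:** I moved nothing else, and the mug, dish and comb are in the same places in the last pictures.

- **Disagreement:** The top and wrist cameras differed by about 3 mm in absolute x. They agreed to under 1 mm on the cover's position relative to the trap, so I used the mean.
- **Not checked:** I only saw three of the four hole pairs, and not all of those unobstructed from straight above. The fourth (-x -y) was visible only at an angle, in the wrist view.

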